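# Return the mineral test kit to its fitted trays

### The arm

A 6-joint arm with a two-finger parallel gripper is mounted at the origin on a cart in front of the work surface, level with it; the furniture and walls round the work are solid. World frame = base frame: x ahead of the robot, y to its left, z up, the work surface at z = 0. Lengths are in mm, angles in rad, forces in N, time in s.
With the tool pointing down it reaches from about 375 to 925 mm from the base axis. Payload 5.7 kg.
Tool frame: the origin (TCP) lies on the centre line of the jaws, within the pads' length; the fingertips stand 11 mm ahead of it and the grasp point (between the pads) lies 8 mm behind it; z points along the fingers, y is the line along which they close (so a half turn about z gives the same grasp; the last joint's range is limited). The gripper opens to 88 mm and grips with 3 to 60 N. Pads are 20 mm wide; open, the fingers measure 115 mm over their backs; the gripper's body (75 mm by 178 mm) begins 61 mm behind the grasp point.
Start: joints at [1.039, 0.359, 1.51, -0, 1.272, -0.115], TCP at [242.891, 548.605, 233.623] pointing down, gripper open.
Joint ranges: [-2.97, 2.97], [-1.01, 2.36], [0.21, 2.38], [-0.96, 4.11], [0.2, 2.71], [-2.98, 2.98]. Speed limits (rad/s): [2.39, 2.39, 3.14, 3.14, 3.14, 3.14].

### API

Orientations are given as [roll, pitch, yaw] about the fixed x, y, z axes, in that order (R = Rz(yaw) Ry(pitch) Rx(roll)).
In Python, from cell import ctrl gives the robot as it stands.
- The arm moves only by the shell command python3 -m jog 'ROWS'. ROWS is JSON, a list of rows, each an object of numbers: "tx", "ty", "tz": the shift along the tool's x, y, z in cm; "turn": the turn about the tool's z in rad; "claw": the finger opening in cm, from 0 to 8.78. A call has 1 to 20 rows; each row is the pose to reach, as a shift and turn from the pose commanded when the call began, along the tool's axes at that moment; what a row does not reach only later rows make up. A row lasts 1/12 s, in which the tool goes at most 41.7 mm and 7.16 degrees, less where a joint would pass 70% of its speed; a pose out of reach is approached as far as the arm can. A call with a gripper value outside its range is refused whole. The fingers move at their own pace and stop on an object; the grip force is fixed at half the most. Time passes only in rows, so rows that repeat a pose let the fingers close. It gives the time, the measured TCP pose, the force, the opening and the grip force at its end, in the units of the state.
- ctrl.get_state(): the state, without advancing time (a new reading comes with each control period).
- ctrl.grab_frame(name): name is "scene" or "side" or "wrist"; returns a dict with "frame" (384x512x3 uint8, blue, green, red), "fx", "fy", "cx", "cy" (pixels), "eye" and "rotation" of the camera in the world; the wrist camera has in their place "mount" (4x4, takes a point from camera to tool coordinates, whose origin is the TCP and whose axes are the flange's). Camera axes: x right, y down, z forward; pixel columns grow to the right and rows downward; lengths in mm; the calibration is good to about 2 mm. A picture is of the moment at which its call begins: read the wrist's pose just before it. There is no depth.
- ctrl.finish_job(): hands the job in; it is judged then, once.
Trained networks look in a picture, given as the dict that the camera call returned (one of the last four; its "shot" number tells which), for a name from the list of things; names that differ only in an ending like _2 or _b are one class to them, and where a whole thing is asked for, a point or a joint stands for the part that bears it (a point fixed in the world has none). Each returns a list of dicts, best first, with "score" (0 to 1); they miss things now and then, are a little off and sometimes report something else, mostly with a low value. They report only what shows in the picture. A call takes as long as a camera call.
- ctrl.boxes_of(thing, picture): "position" ([column, row] in pixels, amid what is visible of it).
- ctrl.silhouettes(thing, picture): "mask" (384x512 bool, what is visible of it) and "position" ([column, row] in pixels, amid what is visible of it).
The state is a dict: "clock": time; "qpos": joint angles; "qvel": joint speeds; "joint_torque": joint torques, N m; "tcp_pos": TCP position; "tool_rot": TCP orientation; "ft_force": force on the tool from outside, world axes, zero at the start; "wrist_torque": the same for the moment, N m; "gripper_width": finger opening in mm; "grip_force": force on a finger pad.
Only numpy, scipy, OpenCV 4.12 (cv2) and the standard library are available. Lean on these libraries where they do the work, as an engineer would, in place of code of your own. Each camera call takes 0.05 s, during which the arm holds its last target. There are 200 camera calls.

### The job

The mineral-testing practical is over: sort the test kit back into its three fitted trays, the two bar magnets into the tray with two narrow bays, the two streak plates into the tray with two broad bays, and the hand lens into the small tray with a single bay. Each piece must lie lengthwise and flat on the floor of its own bay, magnets standing on their narrow side as they do now; set the pieces down rather than drop them, since plates and lens chip and magnets weaken. Leave the two loose rock specimens where they are.

Things in the scene. Friction and masses are not known exactly. Their poses are not given: they have to be found in the camera images.
- magnet_a: One of two alike bar magnets, half red and half blue, 15 x 66 x 27 mm (x, y, z), standing on its long narrow side on the bench. Origin: centre of its underside; y along its length, z up. About 65 to 110 g.
- magnet_b: The other bar magnet, the same shape, size and frame as the first.
- plate_a: One of two alike streak plates: a flat cream unglazed porcelain tile, 48 x 64 x 8 mm (x, y, z), lying flat. Origin: centre of its underside; y along its length, z up. 50 g.
- plate_b: The other streak plate, the same shape, size and frame as the first.
- lens: Brass-coloured folding hand lens, lying open and flat, 27 x 70 x 10 mm (x, y, z) over all. Origin: centre of its underside, y along its length, z up. Its solid case, 25 mm wide in x, 10 mm high, from y = -5 to +35 mm, is the part to grip, across x, near y = +10; the round lens ring, 9 mm high, lies at y = -35 to -8 mm. About 35 to 65 g.
- magnet_tray: Fixed wooden tray, 110 x 163 x 20 mm (x, y, z); black foam insert; bay floors lined pale grey, the rest black. Origin: centre of its underside. Two narrow bays, one per magnet, 82 mm long in x, 31 mm wide in y, centred at x = 0, y = -35 and +35 mm; floor 4 mm, foam top 16 mm above the bench (bay 12 mm deep). A finger trough, 44 mm long in x and down to the floor, crosses the middle from rim to rim (rim's inner faces y = +-76 mm).
- plate_tray: Fixed wooden tray, 108 x 219 x 15 mm (x, y, z), the widest; black foam insert; bay floors lined pale grey, the rest black. Origin: centre of its underside. Two broad bays, one per plate, 80 mm long in x, 63 mm wide in y, centred at x = 0, y = -47 and +47 mm; floor 4 mm, foam top 11 mm above the bench (bay 7 mm deep). A finger trough, 44 mm long in x and down to the floor, crosses the middle from rim to rim (rim's inner faces y = +-104 mm).
- lens_tray: Fixed wooden tray, 114 x 113 x 16 mm (x, y, z), the smallest; black foam insert; bay floors lined pale grey, the rest black. Origin: centre of its underside. One bay, for the lens either way round, 86 mm long in x, 43 mm wide in y, centred at x = y = 0; floor 4 mm, foam top 12 mm above the bench (bay 8 mm deep). A finger trough, 60 mm long in x and down to the floor, crosses the middle from rim to rim (rim's inner faces y = +-51 mm).
- quartz: Loose pale yellowish quartz specimen, 59 x 68 x 57 mm, on the left of the work. A bystander to be left alone. Origin: centre of its underside.
- hematite: Loose dark reddish-black hematite specimen, 59 x 75 x 48 mm, on the right of the work. A bystander to be left alone. Origin: centre of its underside.

How it is judged:
By the outcome, as a careful person would: the job done as asked, in the order asked, and still so for the second after the job is handed in, with the robot touching nothing.
It also fails if it takes over 109 s, if anything falls off the work surface, if the arm or the gripper's body presses on something with over 40 N, if the wrist force passes 120 N, or if a joint passes its speed limit or range.

## Working session

There is one attempt and no reset: what is moved stays moved. The work goes in short steps, Python scripts to look and compute and a shell command to move; the robot and the scene stay as the last step left them, time stands still between calls to the robot, and variables do not carry over. Pictures are saved under pics/ and viewed, at most 14 in all, crops included, and the job is handed in when it is done.

```bash
mkdir -p pics; ls
python3 - <<'E'
from cell import ctrl
import cv2,numpy as np
s=ctrl.get_state();print({k:np.round(v,3).tolist() for k,v in s.items()})
for n in("scene","side"):
    p=ctrl.grab_frame(n);cv2.imwrite(f"pics/{n}0.png",p["frame"]);print(n,[p[k] for k in p if k not in("frame",)])
E
```

```text
pics
{'clock': 0.0, 'qpos': [1.039, 0.36, 1.511, -0.0, 1.273, -0.115], 'qvel': [0.0, -0.001, -0.0, 0.001, 0.0, -0.001], 'joint_torque': [-0.003, -51.538, -27.072, 0.067, 0.035, -0.0], 'tcp_pos': [242.601, 548.052, 232.819], 'tool_rot': [-3.14, -0.0, 2.725], 'ft_force': [0.809, -0.505, -0.117], 'wrist_torque': [-0.004, -0.027, 0.017], 'grip_force': 0.0, 'gripper_width': 87.845}
scene [431.9919756385263, 431.9919756385263, 260.771084079525, 185.0137883727634, array([ 107.17376425, -763.76018218,  918.61976347]), array([-2.36105123,  0.01256037, -0.47375024]), 1]
side [437.88570421773863, 437.88570421773863, 253.2732452373674, 192.2032425830615, array([  -9.2367792 , 1001.61322646,  646.95663435]), array([-2.08313626,  0.01329155, -2.68242332]), 2]
```

View pics/scene0.png

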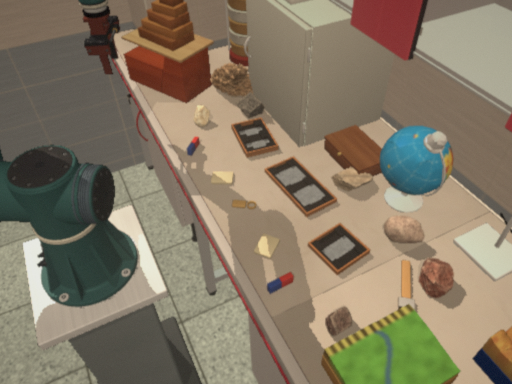

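View pics/side0.png

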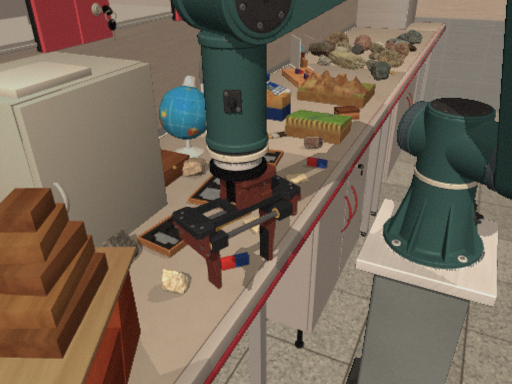

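```bash
cat > h.py <<'E'
from cell import ctrl
import cv2,numpy as np
from scipy.spatial.transform import Rotation as Rn
def rot(r): return Rn.from_euler('xyz',r).as_matrix()
def cam(p,s=None):
    if 'mount' in p:
        T=np.eye(4);T[:3,:3]=rot(s['tool_rot']);T[:3,3]=s['tcp_pos'];T=T@np.array(p['mount']);return T[:3,:3],T[:3,3]
    return rot(p['rotation']),np.array(p['eye'])
def proj(p,X,s=None):
    R,e=cam(p,s);c=(np.atleast_2d(X)-e)@R
    return np.c_[p['fx']*c[:,0]/c[:,2]+p['cx'],p['fy']*c[:,1]/c[:,2]+p['cy']]
def plane(p,uv,z,s=None):
    R,e=cam(p,s);uv=np.atleast_2d(uv).astype(float)
    d=np.c_[(uv[:,0]-p['cx'])/p['fx'],(uv[:,1]-p['cy'])/p['fy'],np.ones(len(uv))]@R.T
    return (e+d*((z-e[2])/d[:,2])[:,None])[:,:2]
def rect(pts):
    """min-area rect of plane points -> centre, long-axis angle, (long,short)"""
    (c,(w,h),a)=cv2.minAreaRect(pts.astype(np.float32))
    a=np.radians(a)
    if w<h: a+=np.pi/2;w,h=h,w
    return np.round(c,1),round((a+np.pi/2)%np.pi-np.pi/2,3),(round(w,1),round(h,1))
def look(p,name,z,s=None,mins=.3):
    out=[]
    for d in ctrl.silhouettes(name,p):
        if d['score']<mins: continue
        v,u=np.nonzero(d['mask'])
        out.append((round(d['score'],2),[int(x) for x in d['position']],*rect(plane(p,np.c_[u,v],z,s))))
    return out
E
python3 - <<'E'
from h import *
s=ctrl.get_state()
p=ctrl.grab_frame("scene")
print(proj(p,[[0,0,0],s['tcp_pos']]))
for n,z in [("magnet_a",14),("plate_a",8),("lens",10),("magnet_tray",20),("plate_tray",15),("lens_tray",16),("quartz",25),("hematite",25)]:
    for o in look(p,n,z): print(n,*o)
E
```

```text
[[ 91.08969554 264.35185942]
 [111.28871786  61.86023923]]
magnet_a 0.69 [277, 284] [ 395.5 -276.3] 0.031 (72.3, 27.2)
plate_a 0.83 [267, 244] [ 418.2 -160.6] 0.691 (66.6, 47.0)
plate_a 0.52 [222, 177] [417.6 126.1] -0.487 (63.4, 51.9)
lens 0.51 [224, 176] [417.2 124.1] -0.486 (62.6, 51.8)
magnet_tray 0.92 [255, 140] [586.1 244.1] 1.44 (183.6, 119.0)
magnet_tray 0.74 [264, 244] [ 414.9 -168.2] 0.653 (64.8, 50.5)
plate_tray 0.74 [299, 185] [605.1 -12.7] -1.463 (227.7, 109.9)
lens_tray 0.64 [338, 248] [ 577.5 -254.8] 0.196 (127.2, 122.4)
quartz 0.76 [200, 118] [469.2 425.2] 1.107 (110.8, 48.7)
hematite 0.98 [336, 320] [ 458.6 -428.5] 0.061 (72.0, 48.7)
```

```bash
cat >> h.py <<'E'
def go(x,y,z,yaw,cmd=None):
    """print tx,ty,tz (cm), turn to TCP target x,y,z,yaw(mod pi) from commanded pose cmd=(x,y,z,yaw) or the measured one"""
    s=ctrl.get_state(); q=s['qpos']
    if cmd is None: cmd=[*s['tcp_pos'],s['tool_rot'][2]]
    R=rot([np.pi,0,cmd[3]])
    t=R.T@(np.array([x,y,z])-cmd[:3])/10
    turn=(cmd[3]-yaw+np.pi/2)%np.pi-np.pi/2
    print('t',np.round(t,2),'turn',round(turn,3),'or',round(turn-np.sign(turn)*np.pi,3),'q6',round(q[5],2),'rows',int(np.ceil(max(np.linalg.norm(t)/4.17,abs(turn)/.125))))
E
python3 - <<'E'
from h import *
p=ctrl.grab_frame("scene")
m=plane(p,[193,146],14)[0];print(m,plane(p,[243,204],5))
go(m[0]+50,m[1],260,-.13)
w=ctrl.grab_frame("wrist");cv2.imwrite("pics/w0.png",w['frame']);print(w['fx'],w['mount'])
E
```

```text
[392.57870851 300.16529131] [[430.12584379   2.50799212]]
t [-28.32 -14.63  -2.64] turn -0.287 or 2.855 q6 -0.12 rows 8
346.25643774527384 [[-9.11605834e-04 -9.68539181e-01 -2.48859444e-01  6.65523853e+01]
 [ 9.99999294e-01 -1.07263129e-03  5.11454325e-04  1.06405143e+00]
 [-7.62297979e-04 -2.48858802e-01  9.68539475e-01 -1.50472757e+02]
 [ 0.00000000e+00  0.00000000e+00  0.00000000e+00  1.00000000e+00]]
```

View pics/w0.png

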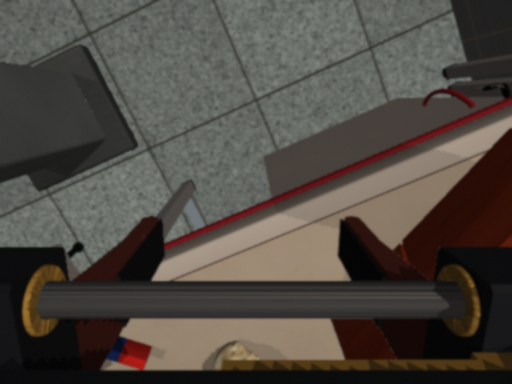

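Run:
```python
from h import *
go(480,250,260,0)
```

```text
t [-33.77 -17.71  -2.64] turn -0.417 or 2.725 q6 -0.12 rows 10
```

```bash
python3 -m jog '[{"tx":-5,"ty":-2,"tz":-2.6,"turn":0.12},{"tx":-9,"ty":-4,"tz":-2.6,"turn":0.24},{"tx":-12,"ty":-6,"tz":-2.6,"turn":0.36},{"tx":-16,"ty":-8,"tz":-2.6,"turn":0.48},{"tx":-20,"ty":-10,"tz":-2.6,"turn":0.6},{"tx":-24,"ty":-12,"tz":-2.6,"turn":0.72},{"tx":-27,"ty":-14,"tz":-2.6,"turn":0.84},{"tx":-30,"ty":-16,"tz":-2.6,"turn":0.96},{"tx":-33.8,"ty":-17.7,"tz":-2.6,"turn":1.08},{"tx":-33.8,"ty":-17.7,"tz":-2.6,"turn":1.2},{"tx":-33.8,"ty":-17.7,"tz":-2.6,"turn":1.32},{"tx":-33.8,"ty":-17.7,"tz":-2.6,"turn":1.44},{"tx":-33.8,"ty":-17.7,"tz":-2.6,"turn":1.56},{"tx":-33.8,"ty":-17.7,"tz":-2.6,"turn":1.68},{"tx":-33.8,"ty":-17.7,"tz":-2.6,"turn":1.8},{"tx":-33.8,"ty":-17.7,"tz":-2.6,"turn":1.92},{"tx":-33.8,"ty":-17.7,"tz":-2.6,"turn":2.04},{"tx":-33.8,"ty":-17.7,"tz":-2.6,"turn":2.16},{"tx":-33.8,"ty":-17.7,"tz":-2.6,"turn":2.28},{"tx":-33.8,"ty":-17.7,"tz":-2.6,"turn":2.4}]'
python3 -m jog '[{"turn":0.11},{"turn":0.22},{"turn":0.325},{"turn":0.325}]'
python3 - <<'E'
from h import *
s=ctrl.get_state();print(s['qpos'])
w=ctrl.grab_frame("wrist");cv2.imwrite("pics/w1.png",w['frame'])
for n,z in [("magnet_a",27),("magnet_tray",20),("plate_tray",15),("plate_a",8),("lens",10)]:
    for o in look(w,n,z,s,.2): print(n,*o)
E
```

```text
[ 1.03888421e+00  3.58798623e-01  1.51038955e+00  1.44893147e-05
  1.27246102e+00 -1.15091641e-01]
magnet_a 0.94 [127, 352] [395.8 320.3] 0.756 (47.1, 39.6)validation failed for argument at $[0]...
validation failed for argument at $[0]...
```

View pics/w1.png

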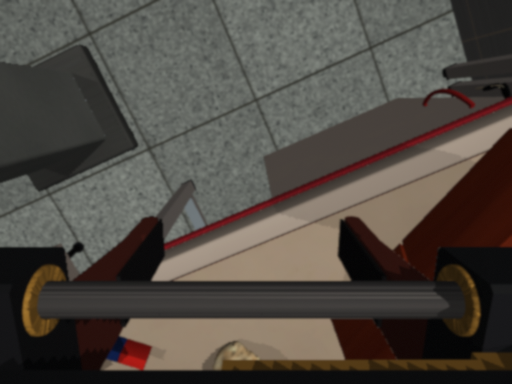

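The view is unchanged (the rows were refused); rows probably need all five keys.

```bash
python3 -m jog '[{"tx":-5,"ty":-2,"tz":-2.6,"turn":0.12,"claw":6},{"tx":-9,"ty":-4,"tz":-2.6,"turn":0.24,"claw":6},{"tx":-12,"ty":-6,"tz":-2.6,"turn":0.36,"claw":6},{"tx":-16,"ty":-8,"tz":-2.6,"turn":0.48,"claw":6},{"tx":-20,"ty":-10,"tz":-2.6,"turn":0.6,"claw":6},{"tx":-24,"ty":-12,"tz":-2.6,"turn":0.72,"claw":6},{"tx":-27,"ty":-14,"tz":-2.6,"turn":0.84,"claw":6},{"tx":-30,"ty":-16,"tz":-2.6,"turn":0.96,"claw":6},{"tx":-33.8,"ty":-17.7,"tz":-2.6,"turn":1.08,"claw":6},{"tx":-33.8,"ty":-17.7,"tz":-2.6,"turn":1.2,"claw":6},{"tx":-33.8,"ty":-17.7,"tz":-2.6,"turn":1.32,"claw":6},{"tx":-33.8,"ty":-17.7,"tz":-2.6,"turn":1.44,"claw":6},{"tx":-33.8,"ty":-17.7,"tz":-2.6,"turn":1.56,"claw":6},{"tx":-33.8,"ty":-17.7,"tz":-2.6,"turn":1.68,"claw":6},{"tx":-33.8,"ty":-17.7,"tz":-2.6,"turn":1.8,"claw":6},{"tx":-33.8,"ty":-17.7,"tz":-2.6,"turn":1.92,"claw":6},{"tx":-33.8,"ty":-17.7,"tz":-2.6,"turn":2.04,"claw":6},{"tx":-33.8,"ty":-17.7,"tz":-2.6,"turn":2.16,"claw":6},{"tx":-33.8,"ty":-17.7,"tz":-2.6,"turn":2.28,"claw":6},{"tx":-33.8,"ty":-17.7,"tz":-2.6,"turn":2.4,"claw":6}]'
python3 -m jog '[{"tx":0,"ty":0,"tz":0,"turn":0.11,"claw":6},{"tx":0,"ty":0,"tz":0,"turn":0.22,"claw":6},{"tx":0,"ty":0,"tz":0,"turn":0.325,"claw":6},{"tx":0,"ty":0,"tz":0,"turn":0.325,"claw":6}]'
python3 - <<'E'
from h import *
s=ctrl.get_state();print(s['qpos'])
w=ctrl.grab_frame("wrist");cv2.imwrite("pics/w2.png",w['frame'])
for n,z in [("magnet_a",27),("magnet_tray",20),("plate_tray",15),("plate_a",8),("lens",10)]:
    for o in look(w,n,z,s,.2): print(n,*o)
E
```

```text
clock: 2.62
tcp_pos: [480.3, 249.9, 259.7]
tool_rot: [3.141, 0.0, 0.319]
ft_force: [-1.3, -0.2, 0.0]
gripper_width: 60.0
grip_force: 0.0
clock: 2.95
tcp_pos: [480.3, 249.9, 259.7]
tool_rot: [3.142, -0.0, -0.004]
ft_force: [-0.6, -0.3, -0.2]
gripper_width: 59.7
grip_force: 0.0
[ 3.52227850e-01  2.51014054e-01  1.60178462e+00 -6.39461718e-05
  1.28880022e+00  1.92693717e+00]
magnet_tray 0.66 [350, 202] [428.7 137.5] -0.535 (61.3, 47.4)
magnet_tray 0.59 [244, 52] [595.  257.8] 1.442 (162.2, 110.0)
plate_tray 0.7 [447, 46] [604.3  39. ] -1.495 (140.8, 97.7)
plate_a 0.74 [348, 200] [424.9 134.2] -0.519 (62.7, 49.4)
lens 0.72 [452, 200] [437.7   7.1] -0.655 (69.0, 30.6)
```

View pics/w2.png

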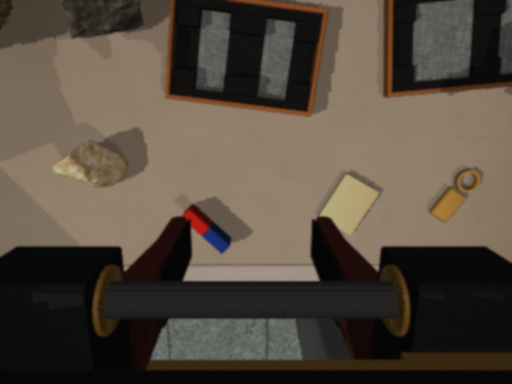

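```bash
cat >> h.py <<'E'
from scipy.optimize import minimize
def box(w,l,h,y0=0,z0=0): return np.array([[sx*w/2,y0+sy*l/2,z] for sx in(-1,1) for sy in(-1,1) for z in(z0,z0+h)])
a=np.linspace(0,2*np.pi,16)
DIM={'magnet':[box(15,66,27)],'plate':[box(48,64,8)],'lens':[box(25,40,10,15),np.vstack([np.c_[13.5*np.cos(a),-21.5+13.5*np.sin(a),0*a+k] for k in(0,9)])],
 'mtray':[box(110,163,20)],'ptray':[box(108,219,15)],'ltray':[box(114,113,16)]}
def fit(p,mask,kind,x0,s=None,z=0):
    """pose (x,y,yaw of y axis - pi/2) of a box-like thing by silhouette overlap"""
    mask=mask.astype(np.float32);S=4;vis=cv2.GaussianBlur(mask,(0,0),1)
    def f(q):
        c,n=np.cos(q[2]),np.sin(q[2]);R=np.array([[c,-n,0],[n,c,0],[0,0,1]]);im=np.zeros(mask.shape,np.uint8)
        for b in DIM[kind]:
            uv=proj(p,b@R.T+[q[0],q[1],z],s)
            cv2.fillConvexPoly(im,cv2.convexHull(np.round(uv*16).astype(np.int32)),1,cv2.LINE_AA if 0 else 8,4)
        im=cv2.GaussianBlur(im.astype(np.float32),(0,0),1)
        return np.abs(im-vis).sum()/vis.sum()
    best=None
    for st in (0,1):
        x=x0 if best is None else best.x
        sim=np.array([x]+[np.array(x)+d for d in([8,0,0],[0,8,0],[0,0,.15])])
        best=minimize(f,x,method='Nelder-Mead',options=dict(initial_simplex=sim,xatol=.05,fatol=1e-4))
    return np.round(best.x,3),round(best.fun,3)
def colmask(p,near,r=45):
    hsv=cv2.cvtColor(p['frame'],cv2.COLOR_BGR2HSV);h,sv,v=cv2.split(hsv)
    m=((sv>150)&(v>60)&((h<6)|(h>172)|((h>108)&(h<130))))
    yy,xx=np.mgrid[:384,:512];return m&(np.hypot(xx-near[0],yy-near[1])<r)
def sil(p,name,near,r=40):
    return min((d for d in ctrl.silhouettes(name,p) if np.hypot(*(np.array(d['position'])-near))<r),key=lambda d:-d['score'])['mask']
E
python3 - <<'E'
from h import *
s=ctrl.get_state()
w=ctrl.grab_frame("wrist")
m=colmask(w,(207,229));print(m.sum())
print('mag',fit(w,m,'magnet',[400,300,-.4],s))
q,e=fit(w,sil(w,'magnet_tray',(244,52)),'mtray',[595,258,-.13],s);print('mtray',q,e)
for k in(-35,35): print('bay',q[:2]+k*np.array([-np.sin(q[2]),np.cos(q[2])]))
print('plateL',fit(w,sil(w,'plate_a',(348,200)),'plate',[425,134,-.52],s))
print('plateLb',fit(w,sil(w,'plate_a',(348,200)),'plate',[425,134,-2.1],s))
g=w['frame'].astype(int);pale=((g.max(2)>75)&(g.max(2)-g.min(2)<18)).astype(np.uint8)
n,_,st,_=cv2.connectedComponentsWithStats(pale[:110])
for i in range(1,n):
    if st[i,4]>800:
        v,u=np.nonzero(_*0==1) if 0 else (None,None)
        lab=cv2.connectedComponents(pale[:110])[1]; v,u=np.nonzero(lab==i); print('pale',st[i],rect(plane(w,np.c_[u,v],4,s)))
print('lens',fit(w,sil(w,'lens',(452,200)),'lens',[437,7,2.5],s))
E
```

```text
666
mag (array([397.88 , 307.4  ,  -0.698]), np.float64(0.704))
mtray [ 5.95316e+02  2.58191e+02 -1.39000e-01] 0.022
bay [590.46665098 223.52857345]
bay [600.16534902 292.85342655]
plateL (array([ 4.26780e+02,  1.31426e+02, -2.49000e-01]), np.float64(0.411))
plateLb (array([424.263, 133.127,  -2.101]), np.float64(0.09))
pale [ 414    0   59   81 4042] (array([610.2,  41.4]), np.float64(0.088), (77.9, 62.0))
pale [ 199   12   31   75 1681] (array([601.6, 292.1]), np.float64(-0.134), (76.8, 30.2))
pale [ 262   21   33   76 1693] (array([592.5, 222.6]), np.float64(-0.142), (77.0, 30.1))
lens (array([435.334,   3.662,   0.992]), np.float64(0.423))
```

Run:
```python
from h import *
s=ctrl.get_state()
w=cv2.imread("pics/w2.png");p=ctrl.grab_frame("wrist")
h,sv,v=cv2.split(cv2.cvtColor(p['frame'],cv2.COLOR_BGR2HSV))
m=(sv>120)&((h<7)|(h>170)|((h>105)&(h<132)))
n,l,st,_=cv2.connectedComponentsWithStats(m[170:262,160:260].astype(np.uint8))
for r in st[1:]: 
  if r[4]>20: print(r)
M=np.zeros_like(m);M[170:246,180:232]=m[170:246,180:232];M[:,:][np.arange(384)>252]=0
lab=cv2.connectedComponents(M.astype(np.uint8))[1]
b=min((fit(p,M,'magnet',[398,303,y],s) for y in(-.6,-.9,-1.1)),key=lambda t:t[1]);print('mag',M.sum(),b)
b=min((fit(p,sil(p,'lens',(452,200)),'lens',[437,7,y],s) for y in(.6,.9,1.2)),key=lambda t:t[1]);print('lens',b)
cv2.imwrite("pics/c.png",cv2.resize(np.hstack([p['frame'][190:262,170:250],np.repeat(M[190:262,170:250,None]*255,3,2).astype(np.uint8)]),None,fx=4,fy=4))
```

```text
[   0   34   69   58 1546]
mag 944 (array([397.997, 304.823,  -0.691]), np.float64(0.28))
lens (array([434.989,   3.901,   0.966]), np.float64(0.261))
```

View pics/c.png

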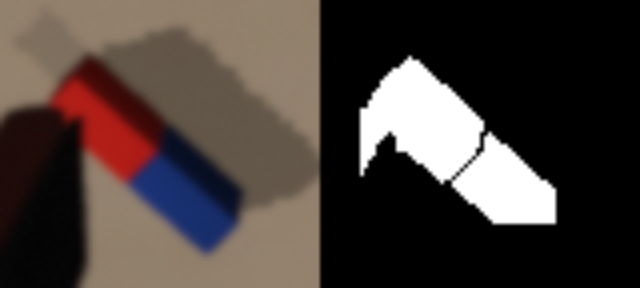

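The crop shows the top face's bright corners at about (189,208), (229,243), (222,253), (181,218), partly hidden by a finger at left.

Run:
```python
from h import *
s=ctrl.get_state();p=ctrl.grab_frame("wrist")
q=plane(p,[(188.75,208),(229.5,243),(221.75,253.25),(181.5,218)],27,s)
print(q,rect(q));c,a,_=rect(q)
go(*c,90,a); go(*c,13,a)
```

```text
[[426.72129429 322.70414453]
 [383.03005261 276.16783762]
 [369.80915154 285.67897895]
 [414.49240434 331.72423991]] (array([398.3, 304.2]), np.float64(0.817), (65.9, 16.1))
t [-8.2  -5.43 16.96] turn -0.817 or 2.324 q6 1.92 rows 7
t [-8.2  -5.43 24.66] turn -0.817 or 2.324 q6 1.92 rows 7
```

```bash
python3 -m jog '[{"tx":-2,"ty":-1,"tz":3,"turn":-0.12,"claw":6},{"tx":-4,"ty":-2.5,"tz":6,"turn":-0.24,"claw":6},{"tx":-6,"ty":-4,"tz":9,"turn":-0.36,"claw":6},{"tx":-8.2,"ty":-5.4,"tz":12,"turn":-0.48,"claw":6},{"tx":-8.2,"ty":-5.4,"tz":15,"turn":-0.6,"claw":6},{"tx":-8.2,"ty":-5.4,"tz":17,"turn":-0.72,"claw":6},{"tx":-8.2,"ty":-5.4,"tz":18,"turn":-0.82,"claw":6},{"tx":-8.2,"ty":-5.4,"tz":20,"turn":-0.82,"claw":6},{"tx":-8.2,"ty":-5.4,"tz":22,"turn":-0.82,"claw":6},{"tx":-8.2,"ty":-5.4,"tz":24,"turn":-0.82,"claw":6},{"tx":-8.2,"ty":-5.4,"tz":24.6,"turn":-0.82,"claw":6},{"tx":-8.2,"ty":-5.4,"tz":24.6,"turn":-0.82,"claw":1},{"tx":-8.2,"ty":-5.4,"tz":24.6,"turn":-0.82,"claw":1},{"tx":-8.2,"ty":-5.4,"tz":24.6,"turn":-0.82,"claw":1},{"tx":-8.2,"ty":-5.4,"tz":24.6,"turn":-0.82,"claw":1},{"tx":-8.2,"ty":-5.4,"tz":24.6,"turn":-0.82,"claw":1},{"tx":-8.2,"ty":-5.4,"tz":24.6,"turn":-0.82,"claw":1},{"tx":-8.2,"ty":-5.4,"tz":24.6,"turn":-0.82,"claw":1}]'
```

```text
clock: 5.25
tcp_pos: [398.4, 304.1, 14.0]
tool_rot: [3.141, -0.001, 0.82]
ft_force: [-0.3, 0.3, 0.3]
gripper_width: 16.5
grip_force: 0.3
```

```bash
python3 -m jog '[{"tx":0,"ty":0,"tz":0,"turn":0,"claw":1},{"tx":0,"ty":0,"tz":0,"turn":0,"claw":1},{"tx":0,"ty":0,"tz":0,"turn":0,"claw":1},{"tx":0,"ty":0,"tz":-1,"turn":0,"claw":1},{"tx":0,"ty":0,"tz":-3,"turn":0,"claw":1},{"tx":0,"ty":0,"tz":-5,"turn":0,"claw":1},{"tx":0,"ty":0,"tz":-6,"turn":0,"claw":1}]'
python3 - <<'E'
from h import *
go(600.8,292.5,19,-.138)
E
```

```text
clock: 5.83
tcp_pos: [399.0, 304.3, 75.7]
tool_rot: [3.141, -0.002, 0.82]
ft_force: [-0.5, 0.1, -0.7]
gripper_width: 15.0
grip_force: 30.0
t [12.9  15.56  5.67] turn 0.958 or -2.184 q6 1.26 rows 8
```

```bash
python3 -m jog '[{"tx":2,"ty":2.4,"tz":0,"turn":0.12,"claw":1},{"tx":4,"ty":4.8,"tz":0,"turn":0.24,"claw":1},{"tx":6,"ty":7.2,"tz":0,"turn":0.36,"claw":1},{"tx":8,"ty":9.6,"tz":0,"turn":0.48,"claw":1},{"tx":10,"ty":12,"tz":0,"turn":0.6,"claw":1},{"tx":12,"ty":14.4,"tz":0,"turn":0.72,"claw":1},{"tx":12.95,"ty":15.6,"tz":0,"turn":0.84,"claw":1},{"tx":12.95,"ty":15.6,"tz":0,"turn":0.958,"claw":1},{"tx":12.95,"ty":15.6,"tz":1,"turn":0.958,"claw":1},{"tx":12.95,"ty":15.6,"tz":2.5,"turn":0.958,"claw":1},{"tx":12.95,"ty":15.6,"tz":2.5,"turn":0.958,"claw":1}]'
python3 - <<'E'
from h import *
s=ctrl.get_state();w=ctrl.grab_frame("wrist");cv2.imwrite("pics/w3.png",w['frame']);go(600.8,292.5,18.5,-.138)
p=ctrl.grab_frame("side");cv2.imwrite("pics/s3.png",p['frame'])
E
```

```text
clock: 6.75
tcp_pos: [597.7, 291.2, 45.4]
tool_rot: [3.139, 0.005, -0.135]
ft_force: [-0.7, -0.8, -1.2]
gripper_width: 14.9
grip_force: 30.0
t [ 0.26 -0.14  2.8 ] turn 0.003 or -3.139 q6 2.06 rows 1
```

View pics/w3.png

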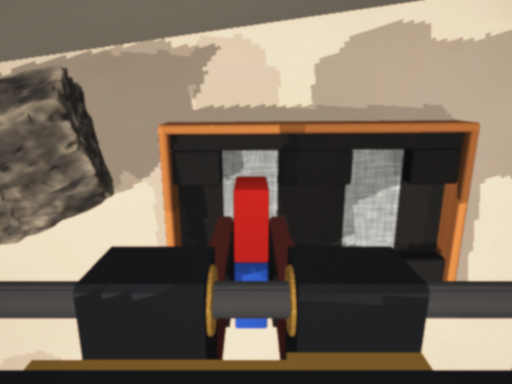

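The magnet is held upright over the left bay, aligned with it (magnet near (250,220), bay (250,165)).

```bash
python3 -m jog '[{"tx":0.1,"ty":0,"tz":0.8,"turn":0,"claw":1},{"tx":0.1,"ty":0,"tz":1.6,"turn":0,"claw":1},{"tx":0.1,"ty":0,"tz":2.2,"turn":0,"claw":1},{"tx":0.1,"ty":0,"tz":2.2,"turn":0,"claw":1},{"tx":0.1,"ty":0,"tz":2.2,"turn":0,"claw":1},{"tx":0.1,"ty":0,"tz":2.2,"turn":0,"claw":1}]'
```

```text
clock: 7.35
tcp_pos: [601.8, 292.0, 26.7]
tool_rot: [3.142, -0.0, -0.138]
ft_force: [-1.1, 0.4, -0.7]
gripper_width: 14.8
grip_force: 30.0
```

```bash
python3 -m jog '[{"tx":-0.1,"ty":0,"tz":0.4,"turn":0,"claw":1},{"tx":-0.1,"ty":0,"tz":0.7,"turn":0,"claw":1},{"tx":-0.1,"ty":0,"tz":0.8,"turn":0,"claw":1},{"tx":-0.1,"ty":0,"tz":0.82,"turn":0,"claw":1},{"tx":-0.1,"ty":0,"tz":0.84,"turn":0,"claw":1}]'
```

```text
clock: 7.77
tcp_pos: [600.7, 292.1, 18.1]
tool_rot: [3.141, 0.0, -0.138]
ft_force: [-0.1, 0.3, -1.1]
gripper_width: 14.7
grip_force: 30.0
```

```bash
python3 -m jog '[{"tx":0,"ty":0,"tz":0.05,"turn":0,"claw":1},{"tx":0,"ty":0,"tz":0.1,"turn":0,"claw":1},{"tx":0,"ty":0,"tz":0.1,"turn":0,"claw":1}]'
```

```text
clock: 8.02
tcp_pos: [600.7, 292.2, 18.0]
tool_rot: [3.142, -0.0, -0.138]
ft_force: [-1.3, -0.2, 5.4]
gripper_width: 14.8
grip_force: 30.0
```

```bash
python3 -m jog '[{"tx":0,"ty":0,"tz":0,"turn":0,"claw":3.5},{"tx":0,"ty":0,"tz":0,"turn":0,"claw":3.5},{"tx":0,"ty":0,"tz":0,"turn":0,"claw":3.5},{"tx":0,"ty":0,"tz":0,"turn":0,"claw":3.5},{"tx":0,"ty":0,"tz":-2,"turn":0,"claw":3.5},{"tx":0,"ty":0,"tz":-6,"turn":0,"claw":3.5},{"tx":0,"ty":0,"tz":-10,"turn":0,"claw":3.5},{"tx":0,"ty":0,"tz":-14,"turn":0,"claw":3.5}]'
python3 - <<'E'
from h import *
s=ctrl.get_state()
w=ctrl.grab_frame("wrist");cv2.imwrite("pics/w4.png",w['frame']);go(480,-240,260,0)
E
```

```text
clock: 8.68
tcp_pos: [600.1, 291.9, 158.1]
tool_rot: [3.141, 0.002, -0.138]
ft_force: [0.4, 0.5, -0.3]
gripper_width: 35.0
grip_force: 0.0
t [-5.03 54.59 -9.25] turn -0.138 or 3.004 q6 2.06 rows 14
```

View pics/w4.png

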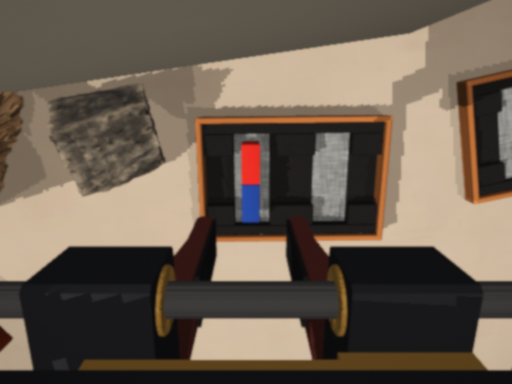

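The first magnet stands in the left bay ((251,182)), clear of its edges. On to the right side.

```bash
python3 -m jog '[{"tx":-0.5,"ty":4,"tz":-4,"turn":-0.05,"claw":6},{"tx":-1,"ty":8,"tz":-6,"turn":-0.1,"claw":6},{"tx":-1.5,"ty":12,"tz":-8,"turn":-0.138,"claw":6},{"tx":-2,"ty":16,"tz":-9.2,"turn":-0.138,"claw":6},{"tx":-2.5,"ty":20,"tz":-9.2,"turn":-0.138,"claw":6},{"tx":-3,"ty":24,"tz":-9.2,"turn":-0.138,"claw":6},{"tx":-3.5,"ty":28,"tz":-9.2,"turn":-0.138,"claw":6},{"tx":-4,"ty":32,"tz":-9.2,"turn":-0.138,"claw":6},{"tx":-4.5,"ty":36,"tz":-9.2,"turn":-0.138,"claw":6},{"tx":-5,"ty":40,"tz":-9.2,"turn":-0.138,"claw":6},{"tx":-5,"ty":44,"tz":-9.2,"turn":-0.138,"claw":6},{"tx":-5,"ty":48,"tz":-9.2,"turn":-0.138,"claw":6},{"tx":-5,"ty":52,"tz":-9.2,"turn":-0.138,"claw":6},{"tx":-5,"ty":54.6,"tz":-9.2,"turn":-0.138,"claw":6},{"tx":-5,"ty":54.6,"tz":-9.2,"turn":-0.138,"claw":6},{"tx":-5,"ty":54.6,"tz":-9.2,"turn":-0.138,"claw":6},{"tx":-5,"ty":54.6,"tz":-9.2,"turn":-0.138,"claw":6}]'
python3 - <<'E'
from h import *
s=ctrl.get_state();w=ctrl.grab_frame("wrist");cv2.imwrite("pics/w5.png",w['frame'])
for n,z in [("magnet_a",27),("lens_tray",16),("plate_a",8),("plate_tray",15)]:
    for o in look(w,n,z,s,.3): print(n,*o)
g=w['frame'].astype(int);pale=((g.max(2)>75)&(g.max(2)-g.min(2)<18)).astype(np.uint8)[:120]
n,lab,st,_=cv2.connectedComponentsWithStats(pale)
for i in range(1,n):
    if st[i,4]>800:
        v,u=np.nonzero(lab==i); print('pale',st[i],rect(plane(w,np.c_[u,v],4,s)))
E
```

```text
clock: 10.15
tcp_pos: [475.7, -241.2, 248.9]
tool_rot: [-3.141, 0.001, -0.001]
ft_force: [0.1, 1.5, 0.7]
gripper_width: 60.0
grip_force: 0.0
magnet_a 0.55 [277, 229] [ 402.8 -273.9] 0.048 (73.2, 18.4)
lens_tray 0.84 [257, 56] [ 584.5 -250.6] 0.15 (116.0, 114.2)
plate_a 0.84 [179, 200] [ 426.1 -157.9] 0.684 (65.9, 51.2)
plate_tray 0.82 [65, 40] [600.8 -46.4] -1.542 (150.6, 84.9)
pale [  0   0  20  73 943] (array([607.1,  15.9]), np.float64(-0.179), (72.3, 20.3))
pale [  40    0   66   68 3552] (array([612.6, -52.8]), np.float64(0.068), (66.3, 61.4))
pale [ 237   15   48   86 3121] (array([ 585.3, -250.9]), np.float64(0.151), (84.5, 42.5))
```

View pics/w5.png

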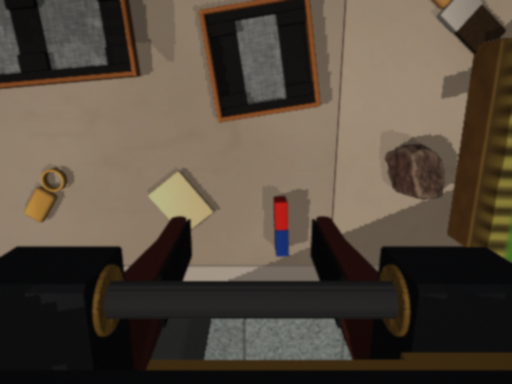

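Magnet at (281,226), plate (181,200), lens tray bay (261,58), all clear of rocks.

Run:
```python
from h import *
s=ctrl.get_state();p=ctrl.grab_frame("wrist")
h,sv,v=cv2.split(cv2.cvtColor(p['frame'],cv2.COLOR_BGR2HSV))
m=(sv>120)&((h<7)|(h>170)|((h>105)&(h<132)))
M=np.zeros_like(m);M[190:262,262:300]=m[190:262,262:300]
b=min((fit(p,M,'magnet',[403,-274,y],s) for y in(-1.4,-1.6)),key=lambda t:t[1]);print('mag',b)
q=b[0];print('plate',min((fit(p,sil(p,'plate_a',(179,200)),'plate',[426,-158,y],s) for y in(.68-1.57,.75-1.57)),key=lambda t:t[1]))
go(q[0],q[1],13.5,q[2]+np.pi/2)
```

```text
mag (array([ 398.546, -275.97 ,   -1.49 ]), np.float64(0.198))
plate (array([ 425.403, -156.15 ,   -0.908]), np.float64(0.155))
t [-7.77  3.49 23.59] turn -0.08 or 3.062 q6 0.97 rows 7
```

```bash
python3 -m jog '[{"tx":-3,"ty":1.4,"tz":3,"turn":-0.07,"claw":6},{"tx":-6,"ty":2.8,"tz":6,"turn":-0.07,"claw":6},{"tx":-7.8,"ty":3.5,"tz":9,"turn":-0.07,"claw":6},{"tx":-7.8,"ty":3.5,"tz":13,"turn":-0.07,"claw":6},{"tx":-7.8,"ty":3.5,"tz":16,"turn":-0.07,"claw":6},{"tx":-7.8,"ty":3.5,"tz":19,"turn":-0.07,"claw":6},{"tx":-7.8,"ty":3.5,"tz":21,"turn":-0.07,"claw":6},{"tx":-7.8,"ty":3.5,"tz":23,"turn":-0.07,"claw":6},{"tx":-7.8,"ty":3.5,"tz":23.5,"turn":-0.07,"claw":6},{"tx":-7.8,"ty":3.5,"tz":23.5,"turn":-0.07,"claw":1},{"tx":-7.8,"ty":3.5,"tz":23.5,"turn":-0.07,"claw":1},{"tx":-7.8,"ty":3.5,"tz":23.5,"turn":-0.07,"claw":1},{"tx":-7.8,"ty":3.5,"tz":23.5,"turn":-0.07,"claw":1},{"tx":-7.8,"ty":3.5,"tz":23.5,"turn":-0.07,"claw":1},{"tx":-7.8,"ty":3.5,"tz":23.5,"turn":-0.07,"claw":1},{"tx":-7.8,"ty":3.5,"tz":23.5,"turn":-0.07,"claw":1},{"tx":-7.8,"ty":3.5,"tz":23.5,"turn":-0.07,"claw":1},{"tx":-7.8,"ty":3.5,"tz":23.5,"turn":-0.07,"claw":1},{"tx":-7.8,"ty":3.5,"tz":23.5,"turn":-0.07,"claw":1}]'
python3 - <<'E'
from h import *
go(591.5,223,18,-.138)
E
```

```text
clock: 12.13
tcp_pos: [398.1, -276.9, 14.8]
tool_rot: [3.141, -0.0, 0.07]
ft_force: [-1.4, 0.7, 6.7]
gripper_width: 14.8
grip_force: 30.0
t [ 22.78 -48.52  -0.32] turn 0.208 or -2.934 q6 0.75 rows 13
```

```bash
python3 -m jog '[{"tx":0,"ty":0,"tz":-1,"turn":0,"claw":1},{"tx":0,"ty":0,"tz":-3,"turn":0,"claw":1},{"tx":0,"ty":0,"tz":-6,"turn":0,"claw":1},{"tx":1.5,"ty":-3.5,"tz":-6,"turn":0.05,"claw":1},{"tx":3,"ty":-7,"tz":-6,"turn":0.1,"claw":1},{"tx":4.5,"ty":-10.5,"tz":-6,"turn":0.15,"claw":1},{"tx":6,"ty":-14,"tz":-6,"turn":0.208,"claw":1},{"tx":7.6,"ty":-17.5,"tz":-6,"turn":0.208,"claw":1},{"tx":9.2,"ty":-21,"tz":-6,"turn":0.208,"claw":1},{"tx":10.8,"ty":-24.5,"tz":-6,"turn":0.208,"claw":1},{"tx":12.4,"ty":-28,"tz":-6,"turn":0.208,"claw":1},{"tx":14,"ty":-31.5,"tz":-6,"turn":0.208,"claw":1},{"tx":15.6,"ty":-35,"tz":-6,"turn":0.208,"claw":1},{"tx":17.2,"ty":-38.5,"tz":-6,"turn":0.208,"claw":1},{"tx":19,"ty":-42,"tz":-6,"turn":0.208,"claw":1},{"tx":21,"ty":-45.5,"tz":-6,"turn":0.208,"claw":1},{"tx":22.8,"ty":-48.5,"tz":-6,"turn":0.208,"claw":1},{"tx":22.8,"ty":-48.5,"tz":-5,"turn":0.208,"claw":1},{"tx":22.8,"ty":-48.5,"tz":-3,"turn":0.208,"claw":1},{"tx":22.8,"ty":-48.5,"tz":-3,"turn":0.208,"claw":1}]'
python3 -m jog '[{"tx":0,"ty":0,"tz":0,"turn":0,"claw":1},{"tx":0,"ty":0,"tz":0,"turn":0,"claw":1}]'
python3 - <<'E'
from h import *
s=ctrl.get_state()
w=ctrl.grab_frame("wrist");cv2.imwrite("pics/w6.png",w['frame']);go(591.5,223,19,-.138)
E
```

```text
clock: 13.8
tcp_pos: [589.0, 222.8, 41.5]
tool_rot: [3.139, 0.005, -0.137]
ft_force: [-0.5, -0.5, -0.5]
gripper_width: 15.2
grip_force: 30.0
clock: 13.97
tcp_pos: [591.2, 222.3, 44.7]
tool_rot: [3.141, 0.001, -0.139]
ft_force: [-0.1, -0.5, -0.5]
gripper_width: 14.7
grip_force: 30.0
t [-0.03 -0.06  2.61] turn -0.001 or 3.141 q6 1.96 rows 1
```

View pics/w6.png

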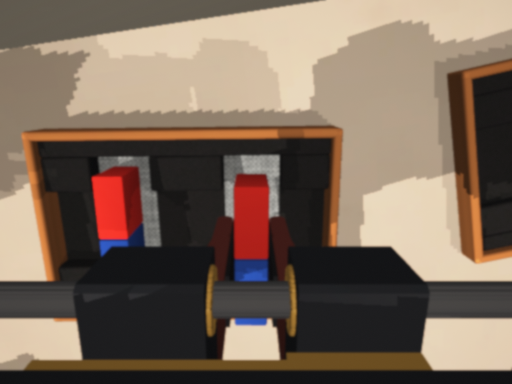

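The second magnet is over the right bay, aligned; the first stands at (120,205). Lower it.

```bash
python3 -m jog '[{"tx":0,"ty":0,"tz":0.8,"turn":0,"claw":1},{"tx":0,"ty":0,"tz":1.6,"turn":0,"claw":1},{"tx":0,"ty":0,"tz":2.2,"turn":0,"claw":1},{"tx":0,"ty":0,"tz":2.4,"turn":0,"claw":1},{"tx":0,"ty":0,"tz":2.5,"turn":0,"claw":1},{"tx":0,"ty":0,"tz":2.5,"turn":0,"claw":1}]'
```

```text
clock: 14.52
tcp_pos: [591.2, 222.8, 19.0]
tool_rot: [3.141, 0.001, -0.138]
ft_force: [-0.4, -0.2, -0.9]
gripper_width: 15.1
grip_force: 30.0
```

```bash
python3 -m jog '[{"tx":0,"ty":0,"tz":0.05,"turn":0,"claw":1},{"tx":0,"ty":0,"tz":0.1,"turn":0,"claw":1},{"tx":0,"ty":0,"tz":0.1,"turn":0,"claw":1}]'
```

```text
clock: 14.77
tcp_pos: [591.6, 223.0, 18.8]
tool_rot: [3.141, -0.0, -0.138]
ft_force: [-1.7, -0.6, 5.3]
gripper_width: 15.1
grip_force: 30.0
```

```bash
python3 -m jog '[{"tx":0,"ty":0,"tz":0,"turn":0,"claw":3.5},{"tx":0,"ty":0,"tz":0,"turn":0,"claw":3.5},{"tx":0,"ty":0,"tz":0,"turn":0,"claw":3.5},{"tx":0,"ty":0,"tz":0,"turn":0,"claw":3.5},{"tx":0,"ty":0,"tz":-2,"turn":0,"claw":3.5},{"tx":0,"ty":0,"tz":-6,"turn":0,"claw":3.5},{"tx":0,"ty":0,"tz":-10,"turn":0,"claw":3.5},{"tx":0,"ty":0,"tz":-14,"turn":0,"claw":3.5},{"tx":0,"ty":0,"tz":-14,"turn":0,"claw":3.5}]'
python3 - <<'E'
from h import *
go(485,50,270,0)
E
```

```text
clock: 15.52
tcp_pos: [596.8, 224.4, 166.6]
tool_rot: [-3.136, -0.013, -0.138]
ft_force: [0.8, 0.9, -0.0]
gripper_width: 35.3
grip_force: 0.0
t [ -8.67  18.82 -10.34] turn -0.138 or 3.004 q6 1.96 rows 6
```

```bash
python3 -m jog '[{"tx":-1.4,"ty":3.2,"tz":-2,"turn":-0.07,"claw":8},{"tx":-2.8,"ty":6.4,"tz":-4,"turn":-0.138,"claw":8},{"tx":-4.2,"ty":9.6,"tz":-6,"turn":-0.138,"claw":8},{"tx":-5.6,"ty":12.8,"tz":-8,"turn":-0.138,"claw":8},{"tx":-7,"ty":16,"tz":-10,"turn":-0.138,"claw":8},{"tx":-8.3,"ty":18.8,"tz":-11,"turn":-0.138,"claw":8},{"tx":-8.3,"ty":18.8,"tz":-11,"turn":-0.138,"claw":8},{"tx":-8.3,"ty":18.8,"tz":-11,"turn":-0.138,"claw":8},{"tx":-8.3,"ty":18.8,"tz":-11,"turn":-0.138,"claw":8}]'
python3 - <<'E'
from h import *
s=ctrl.get_state();w=ctrl.grab_frame("wrist");s=ctrl.get_state();w=ctrl.grab_frame("wrist");cv2.imwrite("pics/w7.png",w['frame'])
print(s['tcp_pos'])
for n,z in [("magnet_a",27),("plate_a",8),("plate_tray",15),("lens",10),("magnet_tray",20)]:
    for o in look(w,n,z,s,.3): print(n,*o)
g=w['frame'].astype(int);pale=((g.max(2)>75)&(g.max(2)-g.min(2)<18)).astype(np.uint8)[:120]
n,lab,st,_=cv2.connectedComponentsWithStats(pale)
for i in range(1,n):
    if st[i,4]>800:
        v,u=np.nonzero(lab==i); print('pale',st[i],rect(plane(w,np.c_[u,v],4,s)))
E
```

```text
clock: 16.27
tcp_pos: [483.8, 48.5, 268.0]
tool_rot: [-3.141, -0.001, -0.001]
ft_force: [-0.1, 0.3, -0.4]
gripper_width: 79.8
grip_force: 0.0
[483.82627622  48.90474554 267.67973909]
magnet_a 0.86 [88, 62] [592.3 220.5] -0.14 (67.7, 26.1)
magnet_a 0.84 [27, 49] [599.7 288.3] -0.15 (66.9, 29.3)
plate_a 0.91 [414, 202] [ 425.8 -154.6] 0.643 (67.0, 48.5)
plate_a 0.61 [187, 203] [425.4 132. ] -0.535 (65.7, 48.5)
plate_tray 0.88 [298, 43] [610.9  -5.1] -1.491 (217.9, 103.6)
lens 0.58 [285, 202] [436.5   4.3] -0.617 (69.9, 27.9)
magnet_tray 0.7 [70, 57] [594.  246.9] 1.441 (153.2, 110.4)
pale [ 315    0   56   77 3935] (array([618.2, -52.1]), np.float64(0.082), (77.9, 61.2))
pale [ 230    6   57   78 3886] (array([610.3,  41.5]), np.float64(0.066), (77.9, 61.6))
```

View pics/w7.png

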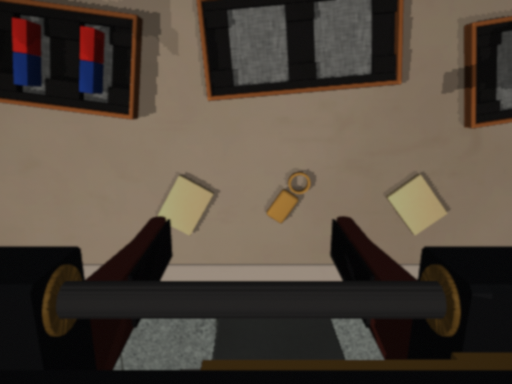

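Both magnets stand in their bays; plates at (187,204), (417,204), lens at (287,198), plate tray bays at (259,46) and (343,38). Now the left plate.

Run:
```python
from h import *
go(425.2,132.4,13,-.533)
```

```text
t [-5.83 -8.36 25.47] turn 0.534 or -2.608 q6 1.53 rows 7
```

```bash
python3 -m jog '[{"tx":-2,"ty":-2.5,"tz":2,"turn":0.12,"claw":7.5},{"tx":-4,"ty":-5,"tz":5,"turn":0.24,"claw":7.5},{"tx":-5.8,"ty":-8.3,"tz":8,"turn":0.36,"claw":7.5},{"tx":-5.8,"ty":-8.3,"tz":12,"turn":0.48,"claw":7.5},{"tx":-5.8,"ty":-8.3,"tz":16,"turn":0.534,"claw":7.5},{"tx":-5.8,"ty":-8.3,"tz":19,"turn":0.534,"claw":7.5},{"tx":-5.8,"ty":-8.3,"tz":22,"turn":0.534,"claw":7.5},{"tx":-5.8,"ty":-8.3,"tz":24,"turn":0.534,"claw":7.5},{"tx":-5.8,"ty":-8.3,"tz":25,"turn":0.534,"claw":7.5},{"tx":-5.8,"ty":-8.3,"tz":25.4,"turn":0.534,"claw":7.5},{"tx":-5.8,"ty":-8.3,"tz":25.4,"turn":0.534,"claw":7.5},{"tx":-5.8,"ty":-8.3,"tz":25.4,"turn":0.534,"claw":7.5}]'
```

```text
clock: 17.62
tcp_pos: [425.9, 131.4, 14.5]
tool_rot: [-3.141, -0.0, -0.534]
ft_force: [-0.3, 0.5, -0.1]
gripper_width: 75.1
grip_force: 0.0
```

```bash
python3 -m jog '[{"tx":0,"ty":0,"tz":0.1,"turn":0,"claw":7.5},{"tx":0,"ty":0,"tz":0.2,"turn":0,"claw":7.5},{"tx":0,"ty":0,"tz":0.2,"turn":0,"claw":6},{"tx":0,"ty":0,"tz":0.2,"turn":0,"claw":4},{"tx":0,"ty":0,"tz":0.2,"turn":0,"claw":4},{"tx":0,"ty":0,"tz":0.2,"turn":0,"claw":4},{"tx":0,"ty":0,"tz":0.2,"turn":0,"claw":4},{"tx":0,"ty":0,"tz":0.2,"turn":0,"claw":4},{"tx":0,"ty":0,"tz":0.2,"turn":0,"claw":4}]'
python3 - <<'E'
from h import *
go(610,41.5,17,.08)
E
```

```text
clock: 18.37
tcp_pos: [425.5, 131.2, 12.4]
tool_rot: [3.142, -0.0, -0.534]
ft_force: [-0.5, -0.2, 4.7]
gripper_width: 47.5
grip_force: 30.0
t [20.44 -1.67 -0.46] turn -0.614 or 2.527 q6 2.25 rows 5
```

```bash
python3 -m jog '[{"tx":0,"ty":0,"tz":-1,"turn":0,"claw":4},{"tx":0,"ty":0,"tz":-3,"turn":0,"claw":4},{"tx":0,"ty":0,"tz":-5,"turn":0,"claw":4},{"tx":3,"ty":-0.3,"tz":-5,"turn":-0.12,"claw":4},{"tx":6,"ty":-0.6,"tz":-5,"turn":-0.24,"claw":4},{"tx":9,"ty":-0.9,"tz":-5,"turn":-0.36,"claw":4},{"tx":12,"ty":-1.2,"tz":-5,"turn":-0.48,"claw":4},{"tx":15,"ty":-1.4,"tz":-5,"turn":-0.6,"claw":4},{"tx":18,"ty":-1.6,"tz":-5,"turn":-0.614,"claw":4},{"tx":20,"ty":-1.67,"tz":-4.5,"turn":-0.614,"claw":4},{"tx":20.4,"ty":-1.67,"tz":-3,"turn":-0.614,"claw":4},{"tx":20.4,"ty":-1.67,"tz":-3,"turn":-0.614,"claw":4},{"tx":20.4,"ty":-1.67,"tz":-3,"turn":-0.614,"claw":4},{"tx":20.4,"ty":-1.67,"tz":-3,"turn":-0.614,"claw":4}]'
python3 - <<'E'
from h import *
go(610,41.5,17,.08)
w=ctrl.grab_frame("wrist");cv2.imwrite("pics/w8.png",w['frame'])
E
```

```text
clock: 19.53
tcp_pos: [608.2, 42.1, 42.0]
tool_rot: [-3.141, 0.002, 0.08]
ft_force: [-0.2, 0.4, 0.4]
gripper_width: 47.5
grip_force: 30.0
t [0.18 0.08 2.5 ] turn -0.0 or 3.142 q6 1.45 rows 1
```

View pics/w8.png

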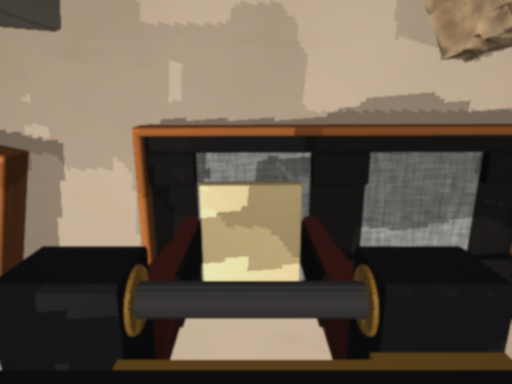

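The plate is level, square over the left bay (plate top edge (250,184), bay (255,165)). Lower it.

```bash
python3 -m jog '[{"tx":0.1,"ty":0.05,"tz":0.8,"turn":0,"claw":4},{"tx":0.1,"ty":0.05,"tz":1.6,"turn":0,"claw":4},{"tx":0.1,"ty":0.05,"tz":2.2,"turn":0,"claw":4},{"tx":0.1,"ty":0.05,"tz":2.4,"turn":0,"claw":4},{"tx":0.1,"ty":0.05,"tz":2.4,"turn":0,"claw":4},{"tx":0.1,"ty":0.05,"tz":2.4,"turn":0,"claw":4}]'
```

```text
clock: 20.08
tcp_pos: [610.3, 41.4, 17.9]
tool_rot: [-3.142, 0.001, 0.08]
ft_force: [0.8, 0.1, -0.9]
gripper_width: 47.7
grip_force: 30.0
```

```bash
python3 -m jog '[{"tx":0,"ty":0,"tz":0.05,"turn":0,"claw":4},{"tx":0,"ty":0,"tz":0.1,"turn":0,"claw":4},{"tx":0,"ty":0,"tz":0.15,"turn":0,"claw":4},{"tx":0,"ty":0,"tz":0.18,"turn":0,"claw":4},{"tx":0,"ty":0,"tz":0.18,"turn":0,"claw":4}]'
```

```text
clock: 20.5
tcp_pos: [610.7, 41.3, 16.5]
tool_rot: [3.141, -0.0, 0.08]
ft_force: [0.5, -0.2, -0.5]
gripper_width: 47.8
grip_force: 30.0
```

```bash
python3 -m jog '[{"tx":0,"ty":0,"tz":0.04,"turn":0,"claw":4},{"tx":0,"ty":0,"tz":0.08,"turn":0,"claw":4},{"tx":0,"ty":0,"tz":0.08,"turn":0,"claw":4}]'
```

```text
clock: 20.75
tcp_pos: [610.7, 41.3, 16.4]
tool_rot: [3.141, -0.0, 0.08]
ft_force: [-2.7, -0.0, 7.0]
gripper_width: 47.4
grip_force: 30.0
```

```bash
python3 -m jog '[{"tx":0,"ty":0,"tz":0,"turn":0,"claw":6.6},{"tx":0,"ty":0,"tz":0,"turn":0,"claw":6.6},{"tx":0,"ty":0,"tz":0,"turn":0,"claw":6.6},{"tx":0,"ty":0,"tz":0,"turn":0,"claw":6.6},{"tx":0,"ty":0,"tz":-2,"turn":0,"claw":6.6},{"tx":0,"ty":0,"tz":-5,"turn":0,"claw":6.6},{"tx":0,"ty":0,"tz":-8,"turn":0,"claw":6.6},{"tx":0,"ty":0,"tz":-8,"turn":0,"claw":6.6},{"tx":0,"ty":0,"tz":-8,"turn":0,"claw":6.6}]'
python3 - <<'E'
from h import *
go(425.5,-155.2,14,.655)
E
```

```text
clock: 21.5
tcp_pos: [612.2, 41.2, 97.4]
tool_rot: [3.141, -0.004, 0.08]
ft_force: [0.5, 1.1, 0.0]
gripper_width: 65.5
grip_force: 0.0
t [-20.18  18.09   8.34] turn -0.575 or 2.566 q6 1.45 rows 7
```

```bash
python3 -m jog '[{"tx":-2.8,"ty":2.6,"tz":0,"turn":-0.12,"claw":7.5},{"tx":-5.6,"ty":5.2,"tz":0,"turn":-0.24,"claw":7.5},{"tx":-8.4,"ty":7.8,"tz":0,"turn":-0.36,"claw":7.5},{"tx":-11.2,"ty":10.4,"tz":0,"turn":-0.48,"claw":7.5},{"tx":-14,"ty":13,"tz":0,"turn":-0.575,"claw":7.5},{"tx":-17,"ty":15.6,"tz":0,"turn":-0.575,"claw":7.5},{"tx":-20.05,"ty":18.1,"tz":0,"turn":-0.575,"claw":7.5},{"tx":-20.05,"ty":18.1,"tz":2,"turn":-0.575,"claw":7.5},{"tx":-20.05,"ty":18.1,"tz":4,"turn":-0.575,"claw":7.5},{"tx":-20.05,"ty":18.1,"tz":6,"turn":-0.575,"claw":7.5},{"tx":-20.05,"ty":18.1,"tz":7.5,"turn":-0.575,"claw":7.5},{"tx":-20.05,"ty":18.1,"tz":8.2,"turn":-0.575,"claw":7.5},{"tx":-20.05,"ty":18.1,"tz":8.2,"turn":-0.575,"claw":7.5},{"tx":-20.05,"ty":18.1,"tz":8.2,"turn":-0.575,"claw":7.5}]'
```

```text
clock: 22.67
tcp_pos: [424.2, -154.6, 12.8]
tool_rot: [-3.139, 0.001, 0.655]
ft_force: [0.5, 0.1, 0.3]
gripper_width: 74.6
grip_force: 0.0
```

```bash
python3 -m jog '[{"tx":0,"ty":0,"tz":0.1,"turn":0,"claw":7.5},{"tx":0,"ty":0,"tz":0.1,"turn":0,"claw":6},{"tx":0,"ty":0,"tz":0.1,"turn":0,"claw":4},{"tx":0,"ty":0,"tz":0.1,"turn":0,"claw":4},{"tx":0,"ty":0,"tz":0.1,"turn":0,"claw":4},{"tx":0,"ty":0,"tz":0.1,"turn":0,"claw":4},{"tx":0,"ty":0,"tz":0.1,"turn":0,"claw":4},{"tx":0,"ty":0,"tz":0.1,"turn":0,"claw":4}]'
python3 - <<'E'
from h import *
go(618,-52,17,.08)
E
```

```text
clock: 23.33
tcp_pos: [425.3, -155.2, 12.8]
tool_rot: [3.141, -0.0, 0.655]
ft_force: [0.4, -0.4, 1.5]
gripper_width: 47.3
grip_force: 30.0
t [21.57  3.55 -0.42] turn 0.575 or -2.567 q6 0.41 rows 6
```

```bash
python3 -m jog '[{"tx":0,"ty":0,"tz":-1,"turn":0,"claw":4},{"tx":0,"ty":0,"tz":-3,"turn":0,"claw":4},{"tx":0,"ty":0,"tz":-5,"turn":0,"claw":4},{"tx":3,"ty":0.5,"tz":-5,"turn":0.12,"claw":4},{"tx":6,"ty":1,"tz":-5,"turn":0.24,"claw":4},{"tx":9,"ty":1.5,"tz":-5,"turn":0.36,"claw":4},{"tx":12,"ty":2,"tz":-5,"turn":0.48,"claw":4},{"tx":15,"ty":2.5,"tz":-5,"turn":0.575,"claw":4},{"tx":18,"ty":3,"tz":-5,"turn":0.575,"claw":4},{"tx":21,"ty":3.5,"tz":-4.5,"turn":0.575,"claw":4},{"tx":21.57,"ty":3.55,"tz":-3,"turn":0.575,"claw":4},{"tx":21.57,"ty":3.55,"tz":-3,"turn":0.575,"claw":4},{"tx":21.57,"ty":3.55,"tz":-3,"turn":0.575,"claw":4},{"tx":21.57,"ty":3.55,"tz":-3,"turn":0.575,"claw":4}]'
python3 - <<'E'
from h import *
go(618,-52,17,.08)
w=ctrl.grab_frame("wrist");cv2.imwrite("pics/w9.png",w['frame'])
E
```

```text
clock: 24.5
tcp_pos: [616.3, -52.1, 42.5]
tool_rot: [-3.141, 0.002, 0.08]
ft_force: [0.3, -0.6, -0.4]
gripper_width: 47.4
grip_force: 30.0
t [0.17 0.   2.55] turn -0.0 or 3.141 q6 1.3 rows 1
```

View pics/w9.png

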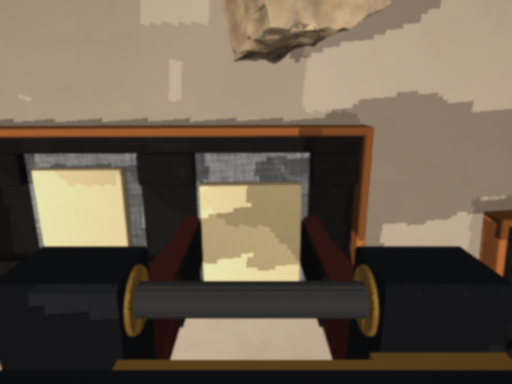

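Plate two is square over the right bay; plate one lies in its bay at (82,208). Lower it.

```bash
python3 -m jog '[{"tx":0.05,"ty":0,"tz":0.8,"turn":0,"claw":4},{"tx":0.05,"ty":0,"tz":1.6,"turn":0,"claw":4},{"tx":0.05,"ty":0,"tz":2.2,"turn":0,"claw":4},{"tx":0.05,"ty":0,"tz":2.4,"turn":0,"claw":4},{"tx":0.05,"ty":0,"tz":2.5,"turn":0,"claw":4},{"tx":0.05,"ty":0,"tz":2.55,"turn":0,"claw":4},{"tx":0.05,"ty":0,"tz":2.55,"turn":0,"claw":4}]'
```

```text
clock: 25.13
tcp_pos: [618.4, -51.9, 17.1]
tool_rot: [3.142, -0.0, 0.08]
ft_force: [0.1, -0.2, -0.2]
gripper_width: 47.3
grip_force: 30.0
```

```bash
python3 -m jog '[{"tx":0,"ty":0,"tz":0.04,"turn":0,"claw":4},{"tx":0,"ty":0,"tz":0.06,"turn":0,"claw":4},{"tx":0,"ty":0,"tz":0.06,"turn":0,"claw":4}]'
```

```text
clock: 25.38
tcp_pos: [618.8, -51.9, 16.9]
tool_rot: [3.141, -0.001, 0.08]
ft_force: [-0.4, 0.3, 0.8]
gripper_width: 47.7
grip_force: 30.0
```

```bash
python3 -m jog '[{"tx":0,"ty":0,"tz":0.04,"turn":0,"claw":4},{"tx":0,"ty":0,"tz":0.06,"turn":0,"claw":4},{"tx":0,"ty":0,"tz":0.06,"turn":0,"claw":4}]'
```

```text
clock: 25.63
tcp_pos: [618.8, -51.9, 16.9]
tool_rot: [3.141, -0.001, 0.08]
ft_force: [-0.7, 0.2, 6.1]
gripper_width: 47.4
grip_force: 30.0
```

```bash
python3 -m jog '[{"tx":0,"ty":0,"tz":0,"turn":0,"claw":6.6},{"tx":0,"ty":0,"tz":0,"turn":0,"claw":6.6},{"tx":0,"ty":0,"tz":0,"turn":0,"claw":6.6},{"tx":0,"ty":0,"tz":0,"turn":0,"claw":6.6},{"tx":0,"ty":0,"tz":-2,"turn":0,"claw":6.6},{"tx":0,"ty":0,"tz":-5,"turn":0,"claw":6.6},{"tx":0,"ty":0,"tz":-8,"turn":0,"claw":6.6},{"tx":-3,"ty":-1.5,"tz":-11,"turn":0.08,"claw":5},{"tx":-6,"ty":-3,"tz":-13,"turn":0.08,"claw":5},{"tx":-9,"ty":-5,"tz":-14,"turn":0.08,"claw":5},{"tx":-12,"ty":-6.5,"tz":-14,"turn":0.08,"claw":5},{"tx":-14.5,"ty":-7.5,"tz":-14,"turn":0.08,"claw":5},{"tx":-14.5,"ty":-7.5,"tz":-14,"turn":0.08,"claw":5},{"tx":-14.5,"ty":-7.5,"tz":-14,"turn":0.08,"claw":5},{"tx":-14.5,"ty":-7.5,"tz":-14,"turn":0.08,"claw":5},{"tx":-14.5,"ty":-7.5,"tz":-14,"turn":0.08,"claw":5}]'
python3 - <<'E'
from h import *
s=ctrl.get_state();w=ctrl.grab_frame("wrist");cv2.imwrite("pics/w10.png",w['frame'])
u0=proj(w,[436,4,5],s)[0];print(u0)
for o in look(w,"lens",9.5,s): print(o)
M=sil(w,'lens',u0).astype(np.uint8)
cs,_=cv2.findContours(M,cv2.RETR_EXTERNAL,cv2.CHAIN_APPROX_NONE)
F=np.zeros_like(M);cv2.drawContours(F,cs,-1,1,-1)
q,e=min((fit(w,F,'lens',[436,4,y],s) for y in(.85,.95,1.05)),key=lambda t:t[1]);print(q,e)
g=q[:2]+10*np.array([-np.sin(q[2]),np.cos(q[2])]);yaw=q[2]+np.pi/2-np.pi;print(g,yaw)
go(*g,13,yaw)
E
```

```text
clock: 26.97
tcp_pos: [469.6, 10.9, 156.1]
tool_rot: [3.141, -0.002, -0.001]
ft_force: [0.1, -0.3, -1.0]
gripper_width: 49.9
grip_force: 0.0
[259.16944528 214.43586922]
(0.71, [256, 220], array([436.9,   3.9]), np.float64(-0.619), (69.0, 27.7))
[434.66    3.343   0.988] 0.141
[426.31073072   8.84660814] -0.5827963267948966
t [-4.27  0.21 14.28] turn 0.582 or -2.559 q6 1.45 rows 5
```

```bash
python3 -m jog '[{"tx":-1,"ty":0,"tz":2,"turn":0.12,"claw":5},{"tx":-2,"ty":0.1,"tz":5,"turn":0.24,"claw":5},{"tx":-3,"ty":0.1,"tz":7,"turn":0.36,"claw":5},{"tx":-4.2,"ty":0.15,"tz":9,"turn":0.48,"claw":5},{"tx":-4.2,"ty":0.15,"tz":10,"turn":0.6,"claw":5},{"tx":-4.2,"ty":0.15,"tz":12,"turn":0.6,"claw":5},{"tx":-4.2,"ty":0.15,"tz":13.4,"turn":0.6,"claw":5},{"tx":-4.2,"ty":0.15,"tz":14.1,"turn":0.6,"claw":5},{"tx":-4.2,"ty":0.15,"tz":14.2,"turn":0.6,"claw":5},{"tx":-4.2,"ty":0.15,"tz":14.2,"turn":0.6,"claw":5},{"tx":-4.2,"ty":0.15,"tz":14.2,"turn":0.6,"claw":4},{"tx":-4.2,"ty":0.15,"tz":14.2,"turn":0.6,"claw":2},{"tx":-4.2,"ty":0.15,"tz":14.2,"turn":0.6,"claw":2},{"tx":-4.2,"ty":0.15,"tz":14.2,"turn":0.6,"claw":2},{"tx":-4.2,"ty":0.15,"tz":14.2,"turn":0.6,"claw":2},{"tx":-4.2,"ty":0.15,"tz":14.2,"turn":0.6,"claw":2},{"tx":-4.2,"ty":0.15,"tz":14.2,"turn":0.6,"claw":2},{"tx":-4.2,"ty":0.15,"tz":14.2,"turn":0.6,"claw":2}]'
python3 - <<'E'
from h import *
go(585.2-9.9,-250.8-1.5,17,.151)
E
```

```text
clock: 28.62
tcp_pos: [426.2, 9.8, 14.5]
tool_rot: [-3.141, -0.001, -0.6]
ft_force: [-1.2, -0.8, 7.0]
gripper_width: 24.7
grip_force: 30.0
t [27.1  13.21 -0.25] turn -0.751 or 2.39 q6 2.03 rows 8
```

```bash
python3 -m jog '[{"tx":0,"ty":0,"tz":-1,"turn":0,"claw":2},{"tx":0,"ty":0,"tz":-3,"turn":0,"claw":2},{"tx":0,"ty":0,"tz":-5,"turn":0,"claw":2},{"tx":3,"ty":1.5,"tz":-5,"turn":-0.12,"claw":2},{"tx":6,"ty":3,"tz":-5,"turn":-0.24,"claw":2},{"tx":9,"ty":4.5,"tz":-5,"turn":-0.36,"claw":2},{"tx":12,"ty":6,"tz":-5,"turn":-0.48,"claw":2},{"tx":15,"ty":7.5,"tz":-5,"turn":-0.6,"claw":2},{"tx":18,"ty":9,"tz":-5,"turn":-0.7,"claw":2},{"tx":21,"ty":10.5,"tz":-5,"turn":-0.751,"claw":2},{"tx":24,"ty":12,"tz":-5,"turn":-0.751,"claw":2},{"tx":27.1,"ty":13.2,"tz":-4.5,"turn":-0.751,"claw":2},{"tx":27.1,"ty":13.2,"tz":-3,"turn":-0.751,"claw":2},{"tx":27.1,"ty":13.2,"tz":-3,"turn":-0.751,"claw":2},{"tx":27.1,"ty":13.2,"tz":-3,"turn":-0.751,"claw":2},{"tx":27.1,"ty":13.2,"tz":-3,"turn":-0.751,"claw":2}]'
python3 - <<'E'
from h import *
s=ctrl.get_state();w=ctrl.grab_frame("wrist");cv2.imwrite("pics/w11.png",w['frame'])
go(575.3,-252.3,19,.151)
g=w['frame'].astype(int);pale=((g.max(2)>75)&(g.max(2)-g.min(2)<18)).astype(np.uint8)[:250]
n,lab,st,_=cv2.connectedComponentsWithStats(pale)
for i in range(1,n):
    if st[i,4]>500: v,u=np.nonzero(lab==i); print('pale',st[i],rect(plane(w,np.c_[u,v],4,s)))
for o in look(w,"lens",s['tcp_pos'][2]-5,s): print(o)
E
```

```text
clock: 29.95
tcp_pos: [573.7, -250.9, 43.8]
tool_rot: [-3.14, 0.002, 0.151]
ft_force: [0.1, 0.1, -0.6]
gripper_width: 25.0
grip_force: 30.0
t [0.1  0.15 2.52] turn 0.001 or -3.141 q6 0.9 rows 1
pale [ 216  128   80   92 3495] (array([ 600.9, -248.5]), np.float64(0.15), (52.2, 43.5))
pale [ 230  157   42   37 1216] (array([ 600.4, -246.1]), np.float64(-1.42), (23.1, 20.7))
(0.6, [250, 231], array([ 588.1, -248.3]), np.float64(0.151), (66.3, 25.9))
```

View pics/w11.png

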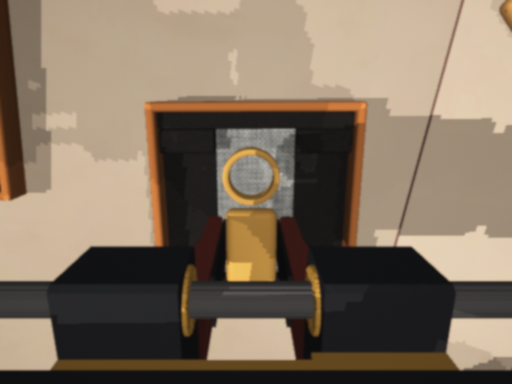

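Lens is level, ring ahead at (250,177), nearly centred over the bay (columns 217–295). Lower it.

```bash
python3 -m jog '[{"tx":0,"ty":0.1,"tz":0.8,"turn":0,"claw":2},{"tx":0,"ty":0.1,"tz":1.6,"turn":0,"claw":2},{"tx":0,"ty":0.1,"tz":2.2,"turn":0,"claw":2},{"tx":0,"ty":0.1,"tz":2.4,"turn":0,"claw":2},{"tx":0,"ty":0.1,"tz":2.4,"turn":0,"claw":2},{"tx":0,"ty":0.1,"tz":2.4,"turn":0,"claw":2}]'
```

```text
clock: 30.55
tcp_pos: [574.9, -253.0, 19.6]
tool_rot: [-3.141, 0.0, 0.151]
ft_force: [-0.4, 0.6, -0.2]
gripper_width: 24.6
grip_force: 30.0
```

```bash
python3 -m jog '[{"tx":0,"ty":0,"tz":0.05,"turn":0,"claw":2},{"tx":0,"ty":0,"tz":0.08,"turn":0,"claw":2},{"tx":0,"ty":0,"tz":0.08,"turn":0,"claw":2}]'
```

```text
clock: 30.8
tcp_pos: [575.2, -253.2, 19.3]
tool_rot: [3.141, -0.0, 0.151]
ft_force: [-0.6, -0.6, -0.9]
gripper_width: 24.6
grip_force: 30.0
```

```bash
python3 -m jog '[{"tx":0,"ty":0,"tz":0.04,"turn":0,"claw":2},{"tx":0,"ty":0,"tz":0.07,"turn":0,"claw":2},{"tx":0,"ty":0,"tz":0.07,"turn":0,"claw":2},{"tx":0,"ty":0,"tz":0.07,"turn":0,"claw":2}]'
```

```text
clock: 31.13
tcp_pos: [575.2, -253.2, 18.6]
tool_rot: [3.141, -0.0, 0.151]
ft_force: [0.2, -0.7, -1.4]
gripper_width: 24.5
grip_force: 30.0
```

```bash
python3 -m jog '[{"tx":0,"ty":0,"tz":0.04,"turn":0,"claw":2},{"tx":0,"ty":0,"tz":0.08,"turn":0,"claw":2},{"tx":0,"ty":0,"tz":0.08,"turn":0,"claw":2}]'
```

```text
clock: 31.38
tcp_pos: [575.2, -253.2, 18.5]
tool_rot: [3.141, -0.0, 0.151]
ft_force: [-2.0, 0.6, 6.4]
gripper_width: 24.7
grip_force: 30.0
```

```bash
python3 -m jog '[{"tx":0,"ty":0,"tz":0,"turn":0,"claw":4.2},{"tx":0,"ty":0,"tz":0,"turn":0,"claw":4.2},{"tx":0,"ty":0,"tz":0,"turn":0,"claw":4.2},{"tx":0,"ty":0,"tz":0,"turn":0,"claw":4.2},{"tx":0,"ty":0,"tz":-2,"turn":0,"claw":4.2},{"tx":0,"ty":0,"tz":-5,"turn":0,"claw":4.2},{"tx":0,"ty":0,"tz":-8,"turn":0,"claw":4.2},{"tx":-2,"ty":-3,"tz":-12,"turn":0.05,"claw":4.2},{"tx":-3,"ty":-6,"tz":-16,"turn":0.1,"claw":4.2},{"tx":-4,"ty":-9,"tz":-19,"turn":0.15,"claw":4.2},{"tx":-4,"ty":-12,"tz":-22,"turn":0.15,"claw":4.2},{"tx":-4,"ty":-15,"tz":-25,"turn":0.15,"claw":4.2},{"tx":-4,"ty":-18,"tz":-27,"turn":0.15,"claw":4.2},{"tx":-4,"ty":-21,"tz":-28,"turn":0.15,"claw":4.2},{"tx":-4,"ty":-24,"tz":-28,"turn":0.15,"claw":4.2},{"tx":-4,"ty":-26,"tz":-28,"turn":0.15,"claw":4.2},{"tx":-4,"ty":-26,"tz":-28,"turn":0.15,"claw":4.2},{"tx":-4,"ty":-26,"tz":-28,"turn":0.15,"claw":4.2},{"tx":-4,"ty":-26,"tz":-28,"turn":0.15,"claw":4.2},{"tx":-4,"ty":-26,"tz":-28,"turn":0.15,"claw":4.2}]'
python3 - <<'E'
from h import *
s=ctrl.get_state();w=ctrl.grab_frame("wrist");cv2.imwrite("pics/w12.png",w['frame'])
for n,z in [("magnet_a",31),("plate_a",12),("lens",14)]:
    for o in look(w,n,z,s,.4): print(n,*o)
w=ctrl.grab_frame("scene")
for n,z in [("plate_a",12),("lens",14),("quartz",25),("hematite",25)]:
    for o in look(w,n,z,None,.4): print('scene',n,*o)
E
```

```text
clock: 33.05
tcp_pos: [496.6, -3.2, 297.3]
tool_rot: [3.141, 0.001, -0.0]
ft_force: [-0.8, 0.2, -0.2]
gripper_width: 41.8
grip_force: 0.0
magnet_a 0.92 [8, 69] [597.4 276. ] -0.178 (65.2, 16.0)
magnet_a 0.87 [60, 73] [591.4 216.8] -0.12 (66.4, 27.9)
plate_a 0.68 [291, 54] [616.9 -50.8] 0.093 (64.0, 48.0)
plate_a 0.66 [215, 59] [609.2  41.9] 0.085 (64.7, 49.8)
lens 0.71 [455, 86] [ 586.4 -246.8] 0.152 (68.5, 29.3)
scene plate_a 0.64 [291, 173] [603.7  36.8] 0.112 (68.8, 58.0)
scene plate_a 0.5 [305, 192] [608.8 -55.7] 0.106 (68.0, 50.8)
scene lens 0.66 [336, 247] [ 572.2 -257.2] 0.14 (48.0, 23.6)
scene quartz 0.8 [200, 114] [473.8 426. ] 1.057 (116.1, 54.4)
scene hematite 0.83 [336, 319] [ 459.3 -428.3] 0.068 (69.9, 45.9)
```

```bash
python3 -c "
from cell import ctrl;print(ctrl.finish_job())"
```

```text
the job is handed in; nothing more can be done
None
```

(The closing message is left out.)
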